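# Load the sloping solder jig in tag order

### The job

Load the two converter modules from the blue tray into the leaning aluminium jig, terminals up, in the order of the number tags: first fill the pocket whose tag has one dot and let go, then the pocket with two dots; the pocket with three dots stays empty for the next batch. Lower each module in until it is fully home instead of letting it drop, and leave the flux bottle, solder reel and screwdriver where they are.

Things in the scene. Friction and masses are not known exactly. Their poses are not given: they have to be found in the camera images.
- jig: aluminium soldering jig, fixed, base plate 200 x 300 x 6 mm, with a row of three equal pockets 95 mm apart along its y in a block that leans 35 degrees to the left, towards the tray (the jig's own -x), highest edge 104 mm, and a blue ledge 60 mm high behind them (+x) that carries the number tags; origin on the table, under the middle pocket's floor centre (which is 32 mm up)
- tag1: flat white tag, 50 x 60 x 4 mm, with one black dot, on the jig's blue ledge just beyond the pocket it numbers; origin at the centre of its underside, x away from the pocket, z up. Fixed
- tag2: flat white tag, 50 x 60 x 4 mm, with two black dots, on the jig's blue ledge just beyond the pocket it numbers; origin at the centre of its underside, x away from the pocket, z up. Fixed
- tag3: flat white tag, 50 x 60 x 4 mm, with three black dots, on the jig's blue ledge just beyond the pocket it numbers; origin at the centre of its underside, x away from the pocket, z up. Fixed
- pocket1 (a point): floor centre of the pocket whose tag has one black dot (78 mm on the tag's -x, 28 mm below its origin). z runs out of the mouth, leaning 35 degrees from vertical towards the tray, away from the tag. Pocket: 58 mm along x, 46 mm along y (level, along the row), 62 mm deep; a module fits with 5 mm to spare each side and stands out 58 mm
- pocket2 (a point): floor centre of the pocket whose tag has two black dots (78 mm on the tag's -x, 28 mm below its origin). z runs out of the mouth, leaning 35 degrees from vertical towards the tray, away from the tag. Pocket: 58 mm along x, 46 mm along y (level, along the row), 62 mm deep; a module fits with 5 mm to spare each side and stands out 58 mm
- pocket3 (a point): floor centre of the pocket whose tag has three black dots (78 mm on the tag's -x, 28 mm below its origin). z runs out of the mouth, leaning 35 degrees from vertical towards the tray, away from the tag. Pocket: 58 mm along x, 46 mm along y (level, along the row), 62 mm deep; a module fits with 5 mm to spare each side and stands out 58 mm
- tray: shallow blue tray, fixed, 210 x 140 mm, rim 20 mm high, floor 4 mm thick, in which the modules stand one behind the other along its x; origin at the centre of its underside
- module_a: green converter module, a block 48 (its x) x 36 (its y) x 120 mm (its z), about 0.3 kg, black foot and black cap with two brass terminals on top; starts standing upright in the tray; origin at the centre of its underside, z up along its length. The two modules are alike and interchangeable
- module_a_top (a point): centre of that module's top face, 120 mm above its underside
- module_b: green converter module, a block 48 (its x) x 36 (its y) x 120 mm (its z), about 0.3 kg, black foot and black cap with two brass terminals on top; starts standing upright in the tray; origin at the centre of its underside, z up along its length. The two modules are alike and interchangeable
- module_b_top (a point): centre of that module's top face, 120 mm above its underside
- flux_bottle: amber bottle with white cap, 52 mm across, 130 mm tall, standing; origin at the centre of its underside. Bystander
- solder_reel: reel of solder with red rims, 66 mm across, 44 mm tall, lying flat; origin at the centre of its underside. Bystander
- screwdriver: screwdriver with yellow handle, 170 mm long, lying on the table. Bystander
Mind the look-alikes: they are no part of the job. Leave any purple look-alike of the module_a alone.

How it is judged (in metres and radians):
On the way, in this order (a step that is already met when the one before it is completed fails the run):
1. a module stands fully home in the one-dot pocket, let go (((x of module_a in the frame of pocket1 between -0.01 and 0.01 m and y of module_a in the frame of pocket1 between -0.01 and 0.01 m and z of module_a in the frame of pocket1 between -0.006 and 0.008 m and x of module_a_top in the frame of pocket1 between -0.028 and 0.028 m and y of module_a_top in the frame of pocket1 between -0.028 and 0.028 m and z of module_a_top in the frame of pocket1 between 0.108 and 0.13 m and contact force between the fingers and module_a below 0.5 N and linear speed of module_a below 0.03 m/s) or (x of module_b in the frame of pocket1 between -0.01 and 0.01 m and y of module_b in the frame of pocket1 between -0.01 and 0.01 m and z of module_b in the frame of pocket1 between -0.006 and 0.008 m and x of module_b_top in the frame of pocket1 between -0.028 and 0.028 m and y of module_b_top in the frame of pocket1 between -0.028 and 0.028 m and z of module_b_top in the frame of pocket1 between 0.108 and 0.13 m and contact force between the fingers and module_b below 0.5 N and linear speed of module_b below 0.03 m/s))), for 0.2 s.
2. then a module stands fully home in the two-dot pocket, let go (((x of module_a in the frame of pocket2 between -0.01 and 0.01 m and y of module_a in the frame of pocket2 between -0.01 and 0.01 m and z of module_a in the frame of pocket2 between -0.006 and 0.008 m and x of module_a_top in the frame of pocket2 between -0.028 and 0.028 m and y of module_a_top in the frame of pocket2 between -0.028 and 0.028 m and z of module_a_top in the frame of pocket2 between 0.108 and 0.13 m and contact force between the fingers and module_a below 0.5 N and linear speed of module_a below 0.03 m/s) or (x of module_b in the frame of pocket2 between -0.01 and 0.01 m and y of module_b in the frame of pocket2 between -0.01 and 0.01 m and z of module_b in the frame of pocket2 between -0.006 and 0.008 m and x of module_b_top in the frame of pocket2 between -0.028 and 0.028 m and y of module_b_top in the frame of pocket2 between -0.028 and 0.028 m and z of module_b_top in the frame of pocket2 between 0.108 and 0.13 m and contact force between the fingers and module_b below 0.5 N and linear speed of module_b below 0.03 m/s))), for 0.2 s.
At the end, for the whole second after the job is handed in: One module in the one-dot pocket and one in the two-dot pocket, each at rest, released, terminals up, its underside within 8 mm of the pocket floor and within 10 mm of its centre and its top within 28 mm of the pocket's axis; the three-dot pocket therefore empty (((x of module_a in the frame of pocket1 between -0.01 and 0.01 m and y of module_a in the frame of pocket1 between -0.01 and 0.01 m and z of module_a in the frame of pocket1 between -0.006 and 0.008 m and x of module_a_top in the frame of pocket1 between -0.028 and 0.028 m and y of module_a_top in the frame of pocket1 between -0.028 and 0.028 m and z of module_a_top in the frame of pocket1 between 0.108 and 0.13 m and contact force between the fingers and module_a below 0.5 N and linear speed of module_a below 0.03 m/s) or (x of module_b in the frame of pocket1 between -0.01 and 0.01 m and y of module_b in the frame of pocket1 between -0.01 and 0.01 m and z of module_b in the frame of pocket1 between -0.006 and 0.008 m and x of module_b_top in the frame of pocket1 between -0.028 and 0.028 m and y of module_b_top in the frame of pocket1 between -0.028 and 0.028 m and z of module_b_top in the frame of pocket1 between 0.108 and 0.13 m and contact force between the fingers and module_b below 0.5 N and linear speed of module_b below 0.03 m/s)) and ((x of module_a in the frame of pocket2 between -0.01 and 0.01 m and y of module_a in the frame of pocket2 between -0.01 and 0.01 m and z of module_a in the frame of pocket2 between -0.006 and 0.008 m and x of module_a_top in the frame of pocket2 between -0.028 and 0.028 m and y of module_a_top in the frame of pocket2 between -0.028 and 0.028 m and z of module_a_top in the frame of pocket2 between 0.108 and 0.13 m and contact force between the fingers and module_a below 0.5 N and linear speed of module_a below 0.03 m/s) or (x of module_b in the frame of pocket2 between -0.01 and 0.01 m and y of module_b in the frame of pocket2 between -0.01 and 0.01 m and z of module_b in the frame of pocket2 between -0.006 and 0.008 m and x of module_b_top in the frame of pocket2 between -0.028 and 0.028 m and y of module_b_top in the frame of pocket2 between -0.028 and 0.028 m and z of module_b_top in the frame of pocket2 between 0.108 and 0.13 m and contact force between the fingers and module_b below 0.5 N and linear speed of module_b below 0.03 m/s))); the robot touches nothing.
It fails at once if a module is put into the three-dot pocket ((x of module_a in the frame of pocket3 between -0.015 and 0.015 m and y of module_a in the frame of pocket3 between -0.015 and 0.015 m and z of module_a in the frame of pocket3 between -0.02 and 0.03 m) or (x of module_b in the frame of pocket3 between -0.015 and 0.015 m and y of module_b in the frame of pocket3 between -0.015 and 0.015 m and z of module_b in the frame of pocket3 between -0.02 and 0.03 m)).
It fails at once if a module drops into a pocket (faster than 0.5 m/s inside it) (((x of module_a in the frame of pocket1 between -0.015 and 0.015 m and y of module_a in the frame of pocket1 between -0.015 and 0.015 m and z of module_a in the frame of pocket1 between -0.02 and 0.055 m and linear speed of module_a above 0.5 m/s) or (x of module_b in the frame of pocket1 between -0.015 and 0.015 m and y of module_b in the frame of pocket1 between -0.015 and 0.015 m and z of module_b in the frame of pocket1 between -0.02 and 0.055 m and linear speed of module_b above 0.5 m/s)) or ((x of module_a in the frame of pocket2 between -0.015 and 0.015 m and y of module_a in the frame of pocket2 between -0.015 and 0.015 m and z of module_a in the frame of pocket2 between -0.02 and 0.055 m and linear speed of module_a above 0.5 m/s) or (x of module_b in the frame of pocket2 between -0.015 and 0.015 m and y of module_b in the frame of pocket2 between -0.015 and 0.015 m and z of module_b in the frame of pocket2 between -0.02 and 0.055 m and linear speed of module_b above 0.5 m/s))).
It fails at once if the bottle, reel or screwdriver is moved more than 30 mm or the bottle is tipped over (distance of any of flux_bottle, solder_reel, screwdriver from where it was at the start of the episode above 0.03 m or angle between flux_bottle's own z axis and vertical above 0.4 rad).
It also fails if it takes over 51 s, if anything falls off the work surface, if the arm or the gripper's body presses on something with over 40 N, if the wrist force passes 120 N, or if a joint passes its speed limit or range.

### The arm

A 7-joint arm with a two-finger parallel gripper is mounted at the origin on the work surface. World frame = base frame: x ahead of the robot, y to its left, z up, the work surface at z = 0. Lengths are in mm, angles in rad, forces in N, time in s.
With the tool pointing down it reaches from about 425 to 1025 mm from the base axis. Payload 9.4 kg.
Tool frame: the origin (TCP) lies on the centre line of the jaws, within the pads' length; the fingertips stand 11 mm ahead of it and the grasp point (between the pads) lies 8 mm behind it; z points along the fingers, y is the line along which they close (so a half turn about z gives the same grasp; the last joint's range is limited). The gripper opens to 85 mm and grips with 20 to 120 N. Pads are 22 mm wide; open, the fingers measure 114 mm over their backs; the gripper's body (76 mm by 85 mm) begins 54 mm behind the grasp point. The pads swing forward as they close: fully open they stand 13 mm farther back than shut.
Start: joints at [-1.41, 0.599, -0.003, 1.599, 0.002, 0.943, -0.08], TCP at [170.788, 704.596, 242.275] pointing down, gripper open.
Joint ranges: [-2.57, 2.57], [-0.35, 1.97], [-1.29, 1.29], [0.11, 2.56], [-1.05, 4.19], [0.11, 1.86], [-2.63, 2.63]. Speed limits (rad/s): [2.22, 2.22, 3.01, 3.01, 3.14, 3.14, 3.14].

### API

Orientations are given as a 3x3 rotation matrix whose columns are the frame's x, y, z axes.
In Python, from cell import bot gives the robot as it stands.
- The arm moves only by the shell command python3 -m pendant 'ROWS'. ROWS is JSON, a list of rows, each a list of 3 entries, a list of its own where there are three numbers: the turn, a rotation vector about the tool's x, y, z in rad, then the shift along the tool's x, y, z in cm, then the opening, from 0 (shut) to 1 (fully open). In form: [[[rx, ry, rz], [dx, dy, dz], grip], ...]. A call has 1 to 5 rows; each row shifts and turns the commanded pose from where the row before left it, along the tool's axes as they then stand; what a row does not reach is not made up. A row lasts 1/10 s, in which the tool goes at most 50 mm and 8.59 degrees, less where a joint would pass 70% of its speed; a pose out of reach is approached as far as the arm can. A call is refused whole if a number of a shift passes 5 or a number of a turn 0.15, either way. A call with a gripper value outside its range is refused whole. The fingers move at their own pace and stop on an object; the grip force is fixed at half the most. Time passes only in rows, so rows that do not move let the fingers close. It gives the time, the measured TCP pose, the force, the opening and the grip force at its end, in the units of the state.
- bot.get_state(): the state, without advancing time (a new reading comes with each control period).
- bot.snapshot(name): name is "scene" or "top" or "wrist"; returns a dict with "frame" (384x512x3 uint8, red, green, blue), "fx", "fy", "cx", "cy" (pixels), "D" ([k1, k2, p1, p2, k3] as OpenCV has them; the pictures are not rectified), "view" (4x4, takes a point from world to camera coordinates). Camera axes: x right, y down, z forward; pixel columns grow to the right and rows downward; lengths in mm; the calibration is good to about 2 mm. A picture is of the moment at which its call begins. There is no depth.
- bot.close_job(): hands the job in; it is judged then, once.
Trained networks look in a picture, given as the dict that the camera call returned (one of the last four; its "shot" number tells which), for a name from the list of things; names that differ only in an ending like _2 or _b are one class to them, and where a whole thing is asked for, a point or a joint stands for the part that bears it (a point fixed in the world has none). Each returns a list of dicts, best first, with "conf" (0 to 1); they miss things now and then, are a little off and sometimes report something else, mostly with a low value. They report only what shows in the picture. A call takes as long as a camera call. They do not tell look-alikes from the thing itself.
- bot.regions_of(picture, name): "region" (384x512 bool, what is visible of it) and "extent" ([centre column, centre row, width, height] in pixels, round what is visible of it).
The state is a dict: "t": time; "q": joint angles; "qvel": joint speeds; "joint_efforts": joint torques, N m; "tcp_pos": TCP position; "ee_rot": TCP orientation; "force": force on the tool from outside, world axes, zero at the start; "torque": the same for the moment, N m; "width": finger opening in mm; "grasp_force": force on a finger pad.
Only numpy, scipy, OpenCV 4.12 (cv2) and the standard library are available. Lean on these libraries where they do the work, as an engineer would, in place of code of your own. Each camera call takes 0.05 s, during which the arm holds its last target. There are 200 camera calls.

## Working session

There is one attempt and no reset: what is moved stays moved. The work goes in short steps, Python scripts to look and compute and a shell command to move; the robot and the scene stay as the last step left them, time stands still between calls to the robot, and variables do not carry over. Pictures are saved under pics/ and viewed, at most 10 in all, crops included, and the job is handed in when it is done.

```bash
mkdir -p pics; python3 - <<'E'
from cell import bot
import cv2,numpy as np
s=bot.get_state();print(s['t'],s['tcp_pos'],np.round(s['ee_rot'],3),s['width'])
for n in ("scene","top"):
    p=bot.snapshot(n);cv2.imwrite(f"pics/{n}0.png",p["frame"][:,:,::-1])
    print(n,p["fx"],p["cx"],p["cy"],p["D"],np.round(p["view"],3).tolist())
    for k in ("tag1","module_a","tray","jig","flux_bottle","solder_reel","screwdriver"):
        print(k,[(np.round(r["extent"]).tolist(),round(r["conf"],2)) for r in bot.regions_of(p,k)])
E
```

```text
0.0 [170.68766207 704.14116879 241.41038033] [[-0.972  0.236 -0.   ]
 [ 0.236  0.972 -0.002]
 [-0.    -0.002 -1.   ]] 85.38332144761763
scene 421.56951106258117 250.81581067313022 186.04335200766792 [-0.08834462  0.          0.          0.          0.        ] [[-0.485, 0.875, 0.007, 340.537], [0.568, 0.321, -0.758, -250.491], [-0.665, -0.363, -0.653, 1793.193], [0.0, 0.0, 0.0, 1.0]]
tag1 [([223.0, 160.0, 14.0, 6.0], 0.74), ([199.0, 189.0, 20.0, 19.0], 0.71), ([211.0, 172.0, 19.0, 16.0], 0.65)]
module_a [([325.0, 171.0, 21.0, 37.0], 0.76), ([355.0, 192.0, 12.0, 37.0], 0.64), ([220.0, 158.0, 20.0, 10.0], 0.63)]
tray [([352.0, 217.0, 56.0, 56.0], 0.84), ([198.0, 189.0, 17.0, 18.0], 0.52)]
jig [([225.0, 188.0, 82.0, 81.0], 0.72)]
flux_bottle [([305.0, 256.0, 18.0, 37.0], 0.9)]
solder_reel [([264.0, 260.0, 25.0, 29.0], 0.8), ([345.0, 211.0, 14.0, 34.0], 0.27)]
screwdriver [([190.0, 140.0, 14.0, 12.0], 0.51), ([358.0, 191.0, 17.0, 33.0], 0.37), ([350.0, 216.0, 51.0, 55.0], 0.24)]
top 392.4509193345358 254.358168280267 192.77247909626658 [-0.13717239  0.          0.          0.          0.        ] [[-0.002, -1.0, -0.018, -53.925], [-0.995, 0.004, -0.096, 609.633], [0.096, 0.017, -0.995, 1116.075], [0.0, 0.0, 0.0, 1.0]]
tag1 [([311.0, 171.0, 19.0, 29.0], 0.89), ([316.0, 204.0, 22.0, 25.0], 0.88), ([318.0, 238.0, 20.0, 26.0], 0.81), ([153.0, 261.0, 28.0, 17.0], 0.33)]
module_a [([153.0, 260.0, 24.0, 21.0], 0.97), ([196.0, 276.0, 24.0, 23.0], 0.74), ([148.0, 220.0, 32.0, 23.0], 0.65)]
tray [([150.0, 239.0, 49.0, 74.0], 0.67)]
jig [([295.0, 209.0, 80.0, 111.0], 0.85), ([396.0, 262.0, 5.0, 48.0], 0.57)]
flux_bottle [([168.0, 145.0, 21.0, 18.0], 0.81)]
solder_reel [([204.0, 132.0, 25.0, 22.0], 0.87)]
screwdriver [([394.0, 270.0, 6.0, 28.0], 0.62)]
```

```bash
python3 - <<'E'
import cv2
a=cv2.imread('pics/top0.png')[100:300,110:430];cv2.imwrite('pics/top0c.png',cv2.resize(a,None,fx=2.5,fy=2.5,interpolation=3))
a=cv2.imread('pics/scene0.png')[90:290,150:410];cv2.imwrite('pics/scene0c.png',cv2.resize(a,None,fx=3,fy=3,interpolation=3))
E
```

```text
(no output)
```

View pics/top0c.png

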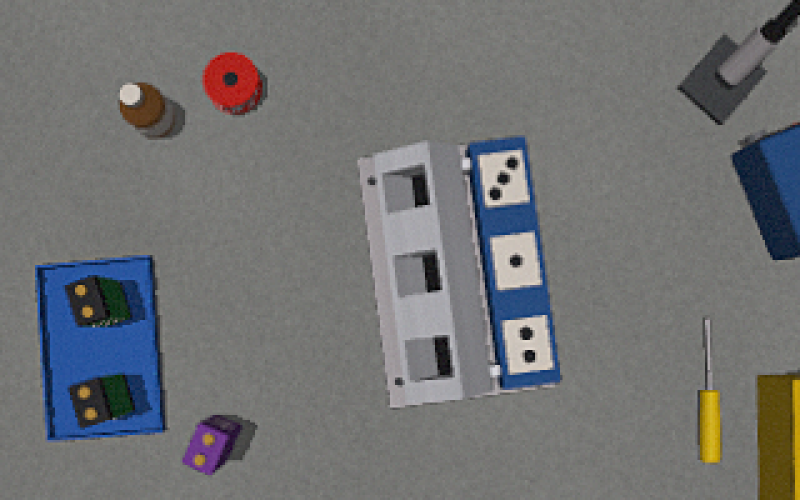

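View pics/scene0c.png

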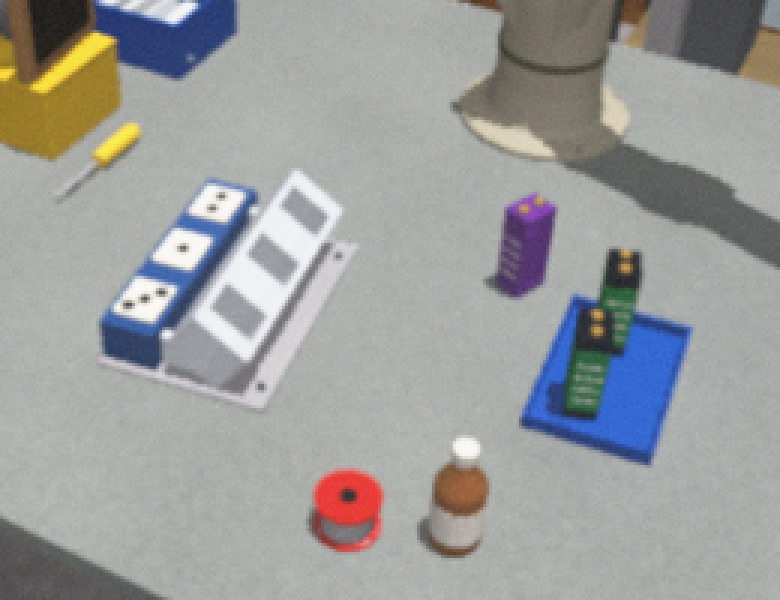

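The top view shows the one-dot tag in the middle (316,204), the two-dot tag below it (321,238) and the three-dot tag above it (311,171). The green modules are at about (144,220) and (145,261), and the purple look-alike is at (194,278). The pockets lean towards the tray, on the left.

```bash
cat > h.py <<'E'
import numpy as np,cv2
from cell import bot
def K(p): return np.array([[p["fx"],0,p["cx"]],[0,p["fy"],p["cy"]],[0,0,1.]])
def onz(p,uv,z):
    "pixels -> world points at height z"
    n=cv2.undistortPoints(np.array(uv,float).reshape(-1,1,2),K(p),np.array(p["D"])).reshape(-1,2)
    V=np.array(p["view"]);R=V[:3,:3];c=-R.T@V[:3,3]
    d=np.c_[n,np.ones(len(n))]@R
    return c+d*((z-c[2])/d[:,2])[:,None]
def proj(p,X):
    V=np.array(p["view"])
    return cv2.projectPoints(np.array(X,float).reshape(-1,1,3),cv2.Rodrigues(V[:3,:3])[0],V[:3,3],K(p),np.array(p["D"]))[0].reshape(-1,2)
def blobs(m,lo,hi):
    n,l,s,c=cv2.connectedComponentsWithStats(m.astype(np.uint8))
    return [(c[i],s[i,4],l==i) for i in range(1,n) if lo<=s[i,4]<=hi]
E
python3 - <<'E'
from h import *
p=bot.snapshot("top");f=p["frame"].astype(int)
for r in bot.regions_of(p,"tag1"):
    m=r["region"].astype(np.uint8);(c,wh,a)=cv2.minAreaRect(cv2.findContours(m,0,1)[0][0]);yx=np.argwhere(m).mean(0)
    print("tag",round(r["conf"],2),c,wh,a,np.round(onz(p,yx[::-1],64),1))
R,G,B=f[:,:,0],f[:,:,1],f[:,:,2]
for c,s,m in blobs((R>110)&(R-B>60)&(G-B>30),4,60): print("brass",c,s,np.round(onz(p,c,126),1))
for k in("tray","flux_bottle"):
  for r in bot.regions_of(p,k):
    m=r["region"].astype(np.uint8);c=cv2.minAreaRect(np.argwhere(m)[:,::-1].astype(np.int32));print(k,r["conf"],c,np.round(onz(p,c[0],20),1))
E
```

```text
tag 0.68 (311.04052734375, 170.2432403564453) (22.193862915039062, 17.755088806152344) 80.53767395019531 [[ 668.5 -217.3   64. ]]
tag 0.61 (316.260009765625, 203.81997680664062) (21.21320343017578, 18.1019344329834) 81.8698959350586 [[ 573.5 -230.3   64. ]]
tag 0.56 (320.8648986816406, 237.689208984375) (22.687061309814453, 17.91948890686035) 80.53767395019531 [[ 478.5 -243.    64. ]]
brass [141.71428571 215.5       ] 14 [[539.5 247.  126. ]]
brass [144.5        224.28571429] 14 [[515.9 238.8 126. ]]
brass [143.25   256.4375] 16 [[429.7 240.9 126. ]]
brass [473.6 257.8] 5 [[ 419.  -657.7  126. ]]
brass [145.77777778 265.05555556] 18 [[406.8 233.7 126. ]]
brass [193.15384615 275.46153846] 13 [[380.7 105.2 126. ]]
brass [189.38461538 283.61538462] 13 [[359.1 115.2 126. ]]
tray 0.94 ((148.9658203125, 239.0309600830078), (71.23233032226562, 48.533138275146484), 84.70991516113281) [[474.1 256.5  20. ]]
flux_bottle 0.93 ((168.00001525878906, 143.50001525878906), (24.748737335205078, 17.677669525146484), 45.0) [[760.6 204.8  20. ]]
flux_bottle 0.44 ((150.00001525878906, 259.0), (17.708751678466797, 22.135944366455078), 71.56504821777344) [[415.3 252.6  20. ]]
```

```bash
R='[[[0,0,0],[-3.5,-2.8,0],1],[[0,0,0],[-3.5,-2.8,0],1],[[0,0,0],[-3.5,-2.8,0],1],[[0,0,0],[-3.5,-2.8,0],1]]'
python3 -m pendant '[[[0,0,0],[-3.5,-2.8,0],1],[[0,0,0],[-3.5,-2.8,0],1],[[0,0,0],[-3.5,-2.8,0],1],[[0,0,0],[-3.5,-2.8,0],1]]'
python3 -m pendant '[[[0,0,0],[-3.5,-2.8,0],1],[[0,0,0],[-3.5,-2.8,0],1],[[0,0,0],[-3.5,-2.8,0],1],[[0,0,0],[-3.5,-2.8,0],1]]'
python3 -m pendant '[[[0,0,0],[-3.5,-2.8,0],1],[[0,0,0],[-3.5,-2.8,0],1],[[0,0,0],[-3,-2.5,0],1],[[0,0,0],[-3,-2.5,0],1],[[0,0,0],[0,0,0],1]]'
python3 - <<'E'
from h import *
s=bot.get_state();print(s['t'],s['tcp_pos'],np.round(s['ee_rot'],3),np.round(s['q'],2))
p=bot.snapshot("wrist");cv2.imwrite("pics/w1.png",p["frame"][:,:,::-1])
f=p["frame"].astype(int);R,G,B=f[:,:,0],f[:,:,1],f[:,:,2]
for c,n,m in blobs((R>110)&(R-B>60)&(G-B>30),20,3000): print("brass",c,n,np.round(onz(p,c,126),1))
for r in bot.regions_of(p,"module_a"): print(np.round(r["extent"]),r["conf"])
E
```

```text
t: 1.4
tcp_pos: [281.4, 561.4, 242.4]
ee_rot: [[-0.972, 0.235, 0.0], [0.235, 0.972, 0.0], [-0.0, 0.0, -1.0]]
force: [1.2, -0.9, 0.2]
width: 85.9
grasp_force: 0.0
t: 1.8
tcp_pos: [391.1, 419.5, 242.6]
ee_rot: [[-0.972, 0.235, 0.0], [0.235, 0.972, 0.0], [-0.0, 0.001, -1.0]]
force: [1.0, -0.9, 0.2]
width: 85.3
grasp_force: 0.0
t: 2.3
tcp_pos: [495.0, 281.8, 242.6]
ee_rot: [[-0.97, 0.243, 0.002], [0.243, 0.97, -0.002], [-0.002, -0.001, -1.0]]
force: [-0.5, 0.1, 0.0]
width: 85.4
grasp_force: 0.0
2.3 [495.03997443 281.83619577 242.57648226] [[-0.97   0.243  0.002]
 [ 0.243  0.97  -0.002]
 [-0.002 -0.001 -1.   ]] [-0.63  0.41  0.02  1.96 -0.01  0.77  0.71]
brass [12.39534884 81.86046512] 172 [[361.3 122.  126. ]]
brass [167.10309278 105.20618557] 194 [[407.7 235.2 126. ]]
brass [ 14.57692308 112.02564103] 156 [[382.8 112.8 126. ]]
brass [184.06593407 130.45604396] 182 [[430.3 242.4 126. ]]
brass [210.61344538 223.69747899] 119 [[516.2 240.3 126. ]]
brass [225.38167939 243.59541985] 131 [[538.9 248.  126. ]]
[183. 117.  75.  72.] 0.94
[ 54.  99. 108.  68.] 0.92
```

View pics/w1.png

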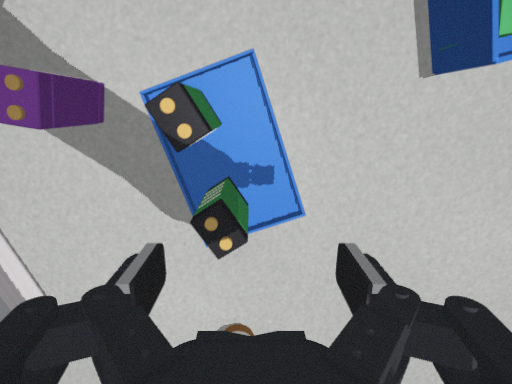

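The wrist view shows the two green modules with their caps at about (176,117) and (218,233). Brass positions agree with the top view to 2 mm. Next I'll find which cap axis is the 48 mm one.

```bash
python3 - <<'E'
from h import *
p=bot.snapshot("wrist");f=p["frame"].astype(int)
dark=(f.max(2)<75)
u,v=np.meshgrid(np.arange(512),np.arange(384))
from scipy.optimize import minimize
def poly(x,y,a,L,W,z=124):
    c,s=np.cos(a),np.sin(a)
    return proj(p,[[x+c*i*L/2-s*j*W/2,y+s*i*L/2+c*j*W/2,z] for i,j in((1,1),(1,-1),(-1,-1),(-1,1))])
for x,y,a in((527.5,244.2,.325),(419,238.8,.31)):
    for L,W in((48,36),(36,48)):
        def io(q):
            m=np.zeros((384,512),np.uint8);cv2.fillPoly(m,[np.round(poly(*q,L,W)*16).astype(int)],1,shift=4);M=m>0
            o=np.zeros((384,512),np.uint8);cv2.fillPoly(o,[np.round(poly(*q,L+10,W+10)*16).astype(int)],1,shift=4);O=(o>0)&~M
            b=(f[:,:,0]>f[:,:,2]+30)
            return -((dark|b)[M].mean()-(dark)[O].mean())
        best=min(((io((x+dx,y+dy,a+da)),dx,dy,da) for dx in range(-6,7,2) for dy in range(-6,7,2) for da in np.arange(-.3,.31,.1)))
        print(L,W,np.round(best,2))
q=p["frame"][60:280,120:280,::-1];cv2.imwrite("pics/w1c.png",cv2.resize(q,None,fx=2.7,fy=2.7,interpolation=3))
E
```

```text
48 36 [-0.89 -4.    2.    0.  ]
36 48 [-0.62 -6.   -4.    0.  ]
48 36 [-0.9  0.   2.   0. ]
36 48 [-0.61 -4.   -2.    0.  ]
```

View pics/w1c.png

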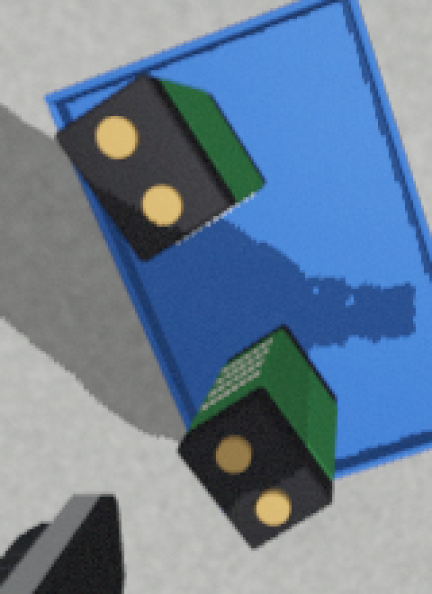

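```bash

python3 -m pendant '[[[0,0,0],[-4.0,-2.8,0],1],[[0,0,-0.143],[0,0,0],1],[[0,0,-0.143],[0,0,0],1],[[0,0,-0.143],[0,0,0],1],[[0,0,-0.143],[0,0,0],1]]'
python3 -m pendant '[[[0,0,0],[0,0,2],1],[[0,0,0],[0,0,0],1]]'
python3 - <<'E'
from h import *
p=bot.snapshot("wrist");cv2.imwrite("pics/w2.png",p["frame"][:,:,::-1])
f=p["frame"].astype(int);R,G,B=f[:,:,0],f[:,:,1],f[:,:,2]
for c,n,m in blobs((R>110)&(R-B>60)&(G-B>30),20,3000): print("brass",c,n,np.round(onz(p,c,126),1))
s=bot.get_state();print(s['tcp_pos'],np.round(s['q'],2),np.degrees(np.arctan2(s['ee_rot'][1][1],s['ee_rot'][0][1])))
E
```

```text
t: 2.95
tcp_pos: [522.9, 252.6, 242.4]
ee_rot: [[-0.942, -0.336, -0.0], [-0.336, 0.942, 0.001], [-0.0, 0.001, -1.0]]
force: [-0.0, -0.0, -0.4]
width: 85.3
grasp_force: 0.0
t: 3.15
tcp_pos: [522.0, 251.7, 220.7]
ee_rot: [[-0.944, -0.33, -0.003], [-0.33, 0.944, -0.001], [0.003, 0.0, -1.0]]
force: [0.0, -0.4, -0.1]
width: 85.4
grasp_force: 0.0
brass [278.29457364  45.52713178] 258 [[408.5 233.8 126. ]]
brass [276.54273504  81.55128205] 234 [[431.1 241.  126. ]]
brass [236.4        188.25454545] 165 [[517.1 238.9 126. ]]
brass [236.78343949 215.73248408] 157 [[539.4 246.7 126. ]]
[522.49825764 251.7890251  221.59391935] [-0.45  0.45 -0.14  1.95  0.09  0.74  1.27] 109.25073690570716
```

View pics/w2.png

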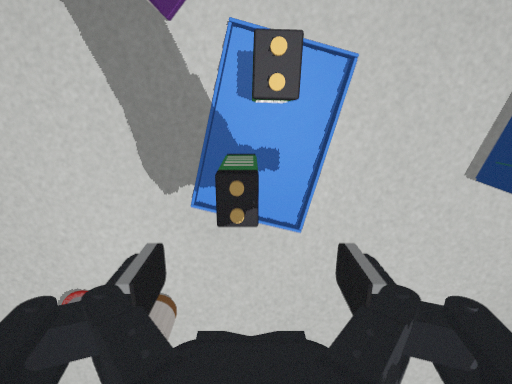

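```bash

python3 -m pendant '[[[0,0,0],[-0.2,-1.0,0],1],[[0,0,0],[0,0,3.4],1],[[0,0,0],[0,0,3.3],1],[[0,0,0],[0,0,3.3],1],[[0,0,0],[0,0,3.3],1]]'
python3 -m pendant '[[[0,0,0],[0,0,0],1],[[0,0,0],[0,0,0],1]]'
python3 - <<'E'
from h import *
s=bot.get_state();R=s['ee_rot'];d=np.array([528.2,242.8,88])-s['tcp_pos'];print(s['tcp_pos'],np.array(R).T@d,np.round(R,3).tolist())
p=bot.snapshot("wrist");cv2.imwrite("pics/w3.png",p["frame"][:,:,::-1])
E
```

```text
t: 3.7
tcp_pos: [529.9, 241.9, 89.1]
ee_rot: [[-0.945, -0.328, 0.002], [-0.328, 0.945, 0.001], [-0.002, -0.0, -1.0]]
force: [-0.0, 0.7, -0.3]
width: 85.5
grasp_force: 0.0
t: 3.9
tcp_pos: [529.4, 241.9, 89.9]
ee_rot: [[-0.945, -0.328, -0.0], [-0.328, 0.945, -0.0], [0.0, -0.0, -1.0]]
force: [0.5, -0.1, 0.5]
width: 85.3
grasp_force: 0.0
[529.35224096 241.90099497  89.91574157] [0.79308604 1.22784256 1.91555533] [[-0.945, -0.328, -0.0], [-0.328, 0.945, -0.0], [0.0, -0.0, -1.0]]
```

View pics/w3.png

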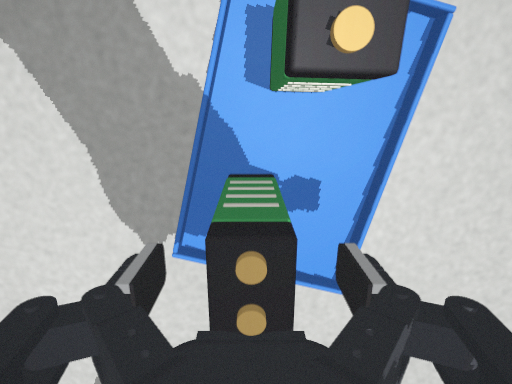

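The module sits centred between the fingers, cap at (251,290) and square to the pads. Closing now.

```bash

python3 -m pendant '[[[0,0,0],[0,0,0],0],[[0,0,0],[0,0,0],0],[[0,0,0],[0,0,0],0],[[0,0,0],[0,0,0],0],[[0,0,0],[0,0,0],0]]'
python3 -m pendant '[[[0,0,0],[0,0,0],0],[[0,0,0],[0,0,0],0]]'
python3 -m pendant '[[[0,0,0],[0,0,-1],0],[[0,0,0],[0,0,-2],0],[[0,0,0],[0,0,-4],0],[[0,0,0],[0,0,-4],0],[[0,0,0],[0,0,-4],0]]'
python3 - <<'E'
from h import *
s=bot.get_state();p=bot.snapshot("wrist")
f=p["frame"].astype(int);R,G,B=f[:,:,0],f[:,:,1],f[:,:,2]
T=s['tcp_pos'][2]
for c,n,m in blobs((R>90)&(R-B>50)&(G-B>25),60,3000): 
    w=onz(p,c,T+34)[0]; print("brass",c,n,np.round(np.array(s['ee_rot']).T@(w-s['tcp_pos']),1))
print(s['tcp_pos'],s['width'],s['grasp_force'],np.round(s['q'],2))
E
```

```text
t: 4.45
tcp_pos: [529.6, 242.2, 90.3]
ee_rot: [[-0.945, -0.328, 0.002], [-0.328, 0.945, 0.001], [-0.002, 0.0, -1.0]]
force: [0.1, -0.6, 7.4]
width: 35.6
grasp_force: 60.9
t: 4.65
tcp_pos: [529.5, 242.2, 90.3]
ee_rot: [[-0.945, -0.328, 0.002], [-0.328, 0.945, 0.001], [-0.002, 0.0, -1.0]]
force: [-0.8, 0.5, 7.1]
width: 35.6
grasp_force: 60.9
t: 5.15
tcp_pos: [528.3, 241.5, 241.2]
ee_rot: [[-0.945, -0.328, -0.001], [-0.328, 0.945, -0.0], [0.001, -0.0, -1.0]]
force: [1.0, 0.6, -2.3]
width: 35.5
grasp_force: 60.3
brass [291.4122449   45.91836735] 245 [ 88.6  13.2 -33.9]
brass [289.36651584  79.4841629 ] 221 [ 79.2  13.  -33.9]
brass [250.28931573 266.90396158] 833 [ 13.1   0.7 -34. ]
brass [250.47925033 318.84471218] 747 [-10.2   0.8 -34. ]
brass [150.82417582 346.73076923] 182 [-23.8 -40.3 -34. ]
[528.34614528 241.51768817 241.19184288] 35.538306373878626 60.26072859764099 [-0.42  0.43 -0.14  1.93  0.08  0.79  1.29]
```

```bash
cat > plan.py <<'E'
import sys
from h import *
from scipy.spatial.transform import Rotation as Ro
ex=np.array([.134,-.991,0]);ey=np.array([.991,.134,0]);ez=np.array([0,0,1.]);c,s_=np.cos(np.radians(35)),np.sin(np.radians(35))
pz=-s_*ex+c*ez;px=c*ex+s_*ez
P={1:np.array([563.1,-153,32]),2:np.array([468.1,-165.7,32])}
def go(k,h,off,along,tilt=True):
    "correction to bring held module's underside h mm above floor of pocket k; off = module offset in tool x,y; along= TCP->underside"
    st=bot.get_state();R=np.array(st['ee_rot']);Rt=np.c_[-px,ey,-pz] 
    T=P[k]+(h+along)*pz-Rt[:,0]*off[0]-Rt[:,1]*off[1]
    print("t",st['t'],"turn(tool)",np.round(Ro.from_matrix(R.T@Rt).as_rotvec(),3),"shift(tool,cm)",np.round(R.T@(T-st['tcp_pos'])/10,2),"in target frame",np.round(Rt.T@(T-st['tcp_pos'])/10,2))
    print("tcp",np.round(st['tcp_pos'],1),"q",np.round(st['q'],2),"F",np.round(st['force'],1),st['width'],st['grasp_force'])
if __name__=="__main__": go(int(sys.argv[1]),float(sys.argv[2]),(float(sys.argv[3]),0),float(sys.argv[4]))
E
python3 -m pendant '[[[0,0,0],[1.15,-4.2,0],0],[[0,0,0],[1.15,-4.2,0],0],[[0,0,0],[1.15,-4.2,0],0],[[0,0,0],[1.15,-4.2,0],0],[[0,0,0],[1.15,-4.2,0],0]]' >/dev/null
python3 -m pendant '[[[0,0,0],[1.15,-4.2,0],0],[[0,0,0.1475],[0,0,0],0],[[0,0,0.1475],[0,0,0],0],[[0,0,0.1475],[0,0,0],0],[[0,0,0.1475],[0,0,0],0]]' >/dev/null
python3 -m pendant '[[[0,0,0.1475],[0,0,0],0],[[0,0,0.1475],[0,0,0],0],[[0,0,0.1475],[0,0,0],0],[[0,0,0.1475],[0,0,0],0]]' >/dev/null
python3 -m pendant '[[[0,0,0.1475],[0,0,0],0],[[0,0,0.1475],[0,0,0],0],[[0,0,0.1475],[0,0,0],0],[[0,0,0.1475],[0,0,0],0],[[0,0,0],[0,0,0],0]]'
python3 plan.py 1 150 1.5 86.3
```

```text
t: 7.1
tcp_pos: [546.1, -18.5, 239.4]
ee_rot: [[-0.133, 0.991, -0.0], [0.991, 0.133, 0.0], [0.0, -0.0, -1.0]]
force: [0.2, -0.3, -3.0]
width: 35.2
grasp_force: 61.2
t 7.1 turn(tool) [-0.001 -0.611 -0.001] shift(tool,cm) [-0.13 -0.11  1.3 ] in target frame [ 0.64 -0.11  1.14]
tcp [546.1 -18.5 239.4] q [-0.34  0.41  0.37  2.03 -0.21  0.74  0.3 ] F [ 0.2 -0.3 -3. ] 35.225477738000336 61.15349292755127
```

Very good. Now tilt.

```bash

python3 -m pendant '[[[0,-0.122,0],[0,0,0],0],[[0,-0.122,0],[0,0,0],0],[[0,-0.122,0],[0,0,0],0],[[0,-0.122,0],[0,0,0],0],[[0,-0.122,0],[0,0,0],0]]'
python3 -m pendant '[[[0,0,0],[0,0,0],0],[[0,0,0],[0,0,0],0]]'
python3 plan.py 1 100 1.5 86.3
python3 - <<'E'
from h import *
s=bot.get_state();R=np.array(s['ee_rot']);t=np.array(s['tcp_pos'])
for n in ("wrist","top","scene"):
    p=bot.snapshot(n);cv2.imwrite(f"pics/ins_{n}.png",p["frame"][:,:,::-1])
    # expected held module corners projected (bottom, top)
    if n!="wrist":continue
    f=p["frame"].astype(int);r,G,B=f[:,:,0],f[:,:,1],f[:,:,2]
    V=np.array(p["view"]);cc=-V[:3,:3].T@V[:3,3]
    for c,k,m in blobs((r>90)&(r-B>50)&(G-B>25),60,3000):
        w=onz(p,c,0)[0];d=R.T@(w-cc);o=R.T@(cc-t);a=(-34-o[2])/d[2];print(c,k,np.round(o+a*d,1))
    for rr in bot.regions_of(p,"tag1"): print(np.round(rr["extent"]),rr["conf"],np.round(onz(p,rr["extent"][:2],64),1))
E
```

```text
t: 7.6
tcp_pos: [546.8, -18.1, 240.0]
ee_rot: [[-0.114, 0.99, 0.08], [0.81, 0.14, -0.57], [-0.575, -0.0, -0.818]]
force: [0.0, -0.2, -3.2]
width: 35.4
grasp_force: 61.1
t: 7.8
tcp_pos: [546.3, -17.9, 238.8]
ee_rot: [[-0.115, 0.99, 0.077], [0.812, 0.138, -0.567], [-0.572, -0.003, -0.82]]
force: [0.2, -0.7, -2.8]
width: 35.5
grasp_force: 61.2
t 7.8 turn(tool) [ 0.    -0.002  0.005] shift(tool,cm) [ 0.55 -0.15  6.12] in target frame [ 0.56 -0.15  6.12]
tcp [546.3 -17.9 238.8] q [-0.93  0.59  0.8   2.1   0.32  0.68 -0.33] F [ 0.2 -0.7 -2.8] 35.54063026036511 61.23390197753906
[143.56063618 250.19284294] 503 [ 22.5 -38.5 -34. ]
[250.21139241 266.87341772] 790 [ 15.5   1.2 -34. ]
[131.33998826 270.1244862 ] 1703 [ 14.1 -44.  -34. ]
[250.38472033 319.13233288] 733 [ -8.2   1.3 -34. ]
[184. 211.  46.  20.] 0.63 [[ 480.6 -234.2   64. ]]
[318. 213.  44.  20.] 0.59 [[ 673.6 -212.1   64. ]]
```

View pics/ins_wrist.png

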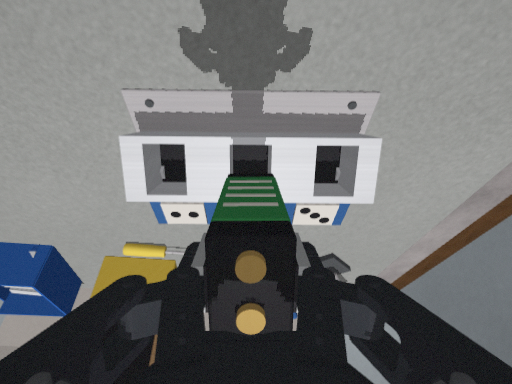

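The wrist view shows the held module at (250,270), unchanged in the hand. The row of pockets is ahead, with the two-dot pocket on the left at (165,168) and the three-dot pocket on the right at (337,168). I'll overlay the modelled mouths to check the pose.

```bash
python3 - <<'E'
from plan import *
p=bot.snapshot("wrist");S=3
im=cv2.resize(p["frame"][110:240,110:390,::-1].copy(),None,fx=S,fy=S,interpolation=2)
P3=P[1]*2-P[2]
for o in(P[1],P[2],P3):
    q=proj(p,[o+62*pz+i*29*px+j*23*ey for i,j in((1,1),(1,-1),(-1,-1),(-1,1))])
    cv2.polylines(im,[np.round((q-[110,110])*S).astype(np.int32)],True,(0,0,255),1)
for o in(P[2],P3):
    g=o-28*np.array([0,0,0])+78*ex+32*ez
    q=proj(p,[g+i*25*ex+j*30*ey for i,j in((1,1),(1,-1),(-1,-1),(-1,1))])
    cv2.polylines(im,[np.round((q-[110,110])*S).astype(np.int32)],True,(0,255,0),1)
im=im[:,20:820];cv2.imwrite("pics/ov1.png",im[:,:800])
E
```

```text
(no output)
```

View pics/ov1.png

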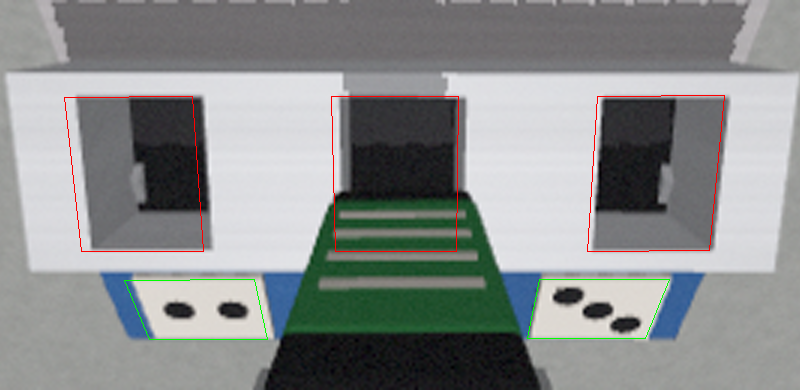

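```bash
sed -i 's/^P={.*/P1=np.array([563.1,-153,32])+2*ey;P={1:P1,2:P1-95*ey}/' plan.py; python3 plan.py 1 75 2.5 86.3
```

```text
t 8.05 turn(tool) [-0.    -0.003 -0.002] shift(tool,cm) [0.72 0.08 8.57] in target frame [0.74 0.08 8.57]
tcp [546.4 -20.5 240. ] q [-0.92  0.59  0.8   2.1   0.32  0.68 -0.33] F [-0.3 -1.1 -2.7] 35.206055048549544 61.234424114227295
```

```bash

python3 -m pendant '[[[0,0,0],[0.6,0.1,2.8],0],[[0,0,0],[0,0,2.8],0],[[0,0,0],[0,0,2.4],0],[[0,0,0],[0,0,0],0]]'
for i in 1 2 3 4; do python3 plan.py 1 70 2.5 86.3|head -1; python3 -m pendant '[[[0,0,0],[0,0,0],0]]' >/dev/null; done
python3 plan.py 1 70 2.5 86.3
python3 - <<'E'
from plan import *
p=bot.snapshot("wrist");S=4
im=cv2.resize(p["frame"][150:300,160:340,::-1].copy(),None,fx=S,fy=S,interpolation=2)
q=proj(p,[P[1]+62*pz+i*29*px+j*23*ey for i,j in((1,1),(1,-1),(-1,-1),(-1,1))])
cv2.polylines(im,[np.round((q-[160,150])*S).astype(np.int32)],True,(0,0,255),1)
cv2.imwrite("pics/ov2.png",im)
E
```

```text
t: 8.45
tcp_pos: [551.8, -62.0, 169.2]
ee_rot: [[-0.108, 0.991, 0.073], [0.812, 0.131, -0.568], [-0.573, -0.002, -0.82]]
force: [-0.5, -0.2, -2.3]
width: 35.3
grasp_force: 61.1
t 8.45 turn(tool) [-0.004 -0.001 -0.002] shift(tool,cm) [0.11 0.1  0.87] in target frame [0.11 0.1  0.87]
t 8.55 turn(tool) [-0.001 -0.001 -0.001] shift(tool,cm) [ 0.06 -0.04  1.09] in target frame [ 0.06 -0.04  1.09]
t 8.65 turn(tool) [ 0.001 -0.002 -0.   ] shift(tool,cm) [-0.   -0.11  1.18] in target frame [ 0.   -0.11  1.18]
t 8.75 turn(tool) [ 0.002 -0.002  0.   ] shift(tool,cm) [-0.04 -0.11  1.2 ] in target frame [-0.04 -0.11  1.2 ]
t 8.85 turn(tool) [ 0.002 -0.002  0.001] shift(tool,cm) [-0.06 -0.1   1.19] in target frame [-0.06 -0.1   1.19]
tcp [553.3 -58.6 170.9] q [-0.82  0.7   0.76  2.16  0.32  0.48 -0.33] F [ 0.3  0.5 -2.2] 35.25608535752608 61.11329913139343
```

View pics/ov2.png

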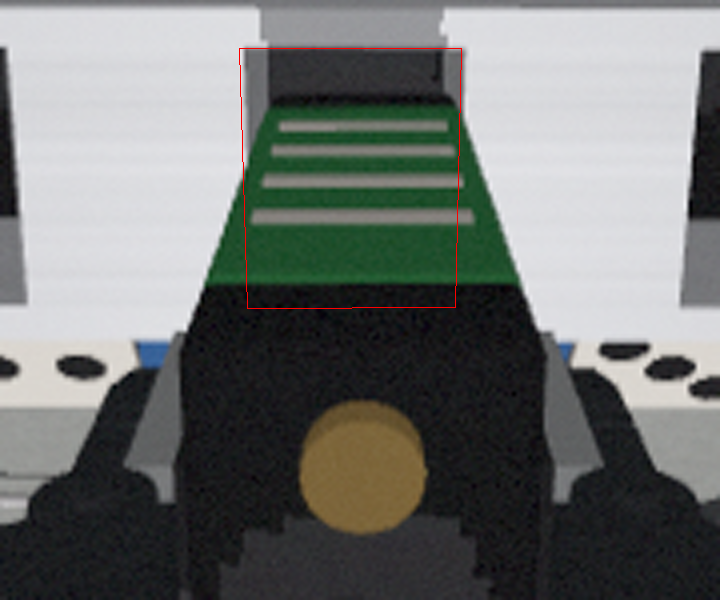

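```bash
python3 - <<'E'
from plan import *
p=bot.snapshot("wrist");s=bot.get_state();R=np.array(s['ee_rot']);t=s['tcp_pos']
for off in(0,2,4):
  for al in (84,86.3,89):
    print(off,al,proj(p,[t+R@[off+24,y,al] for y in(-18,18)]).round(1).tolist(), proj(p,[t+R@[off+d,0,-34] for d in (12,-12)]).round(1).tolist())
print("mouth",proj(p,[P[1]+62*pz-29*px+j*23*ey for j in(-1,1)]).round(1).tolist())
E
python3 plan.py 1 70 2.5 86.3|head -1
```

```text
0 84 [[225.0, 175.8], [272.3, 175.8]] [[247.0, 274.8], [247.2, 326.9]]
0 86.3 [[225.3, 175.1], [272.1, 175.1]] [[247.0, 274.8], [247.2, 326.9]]
0 89 [[225.6, 174.4], [271.8, 174.4]] [[247.0, 274.8], [247.2, 326.9]]
2 84 [[225.0, 173.2], [272.3, 173.2]] [[246.9, 270.1], [247.2, 322.8]]
2 86.3 [[225.2, 172.6], [272.1, 172.6]] [[246.9, 270.1], [247.2, 322.8]]
2 89 [[225.5, 171.9], [271.9, 171.8]] [[246.9, 270.1], [247.2, 322.8]]
4 84 [[224.9, 170.7], [272.4, 170.6]] [[246.9, 265.5], [247.2, 318.6]]
4 86.3 [[225.2, 170.0], [272.2, 170.0]] [[246.9, 265.5], [247.2, 318.6]]
4 89 [[225.4, 169.3], [271.9, 169.3]] [[246.9, 265.5], [247.2, 318.6]]
mouth [[219.9, 161.9], [275.4, 161.9]]
t 8.95 turn(tool) [ 0.001 -0.001  0.001] shift(tool,cm) [-0.06 -0.08  1.16] in target frame [-0.06 -0.08  1.16]
```

```bash

python3 -m pendant '[[[0,0,0],[0.1,-0.15,0.4],0],[[0,0,0],[0,0,1],0],[[0,0,0],[0,0,1],0],[[0,0,0],[0,0,0.5],0],[[0,0,0],[0,0,0],0]]'
python3 plan.py 1 0 1.5 86.3
python3 - <<'E'
from plan import *
p=bot.snapshot("wrist");S=4
im=cv2.resize(p["frame"][150:300,160:340,::-1].copy(),None,fx=S,fy=S,interpolation=2)
cv2.imwrite("pics/ov3.png",im)
E
```

```text
t: 9.45
tcp_pos: [553.1, -76.0, 145.2]
ee_rot: [[-0.11, 0.991, 0.075], [0.812, 0.133, -0.569], [-0.574, -0.001, -0.819]]
force: [0.4, -0.2, -3.5]
width: 35.6
grasp_force: 61.3
t 9.45 turn(tool) [-0.002  0.     0.   ] shift(tool,cm) [-0.02  0.16  5.09] in target frame [-0.02  0.15  5.09]
tcp [553.1 -76.  145.2] q [-0.78  0.75  0.75  2.18  0.32  0.41 -0.33] F [ 0.4 -0.2 -3.5] 35.604809280642336 61.25975489616394
```

View pics/ov3.png

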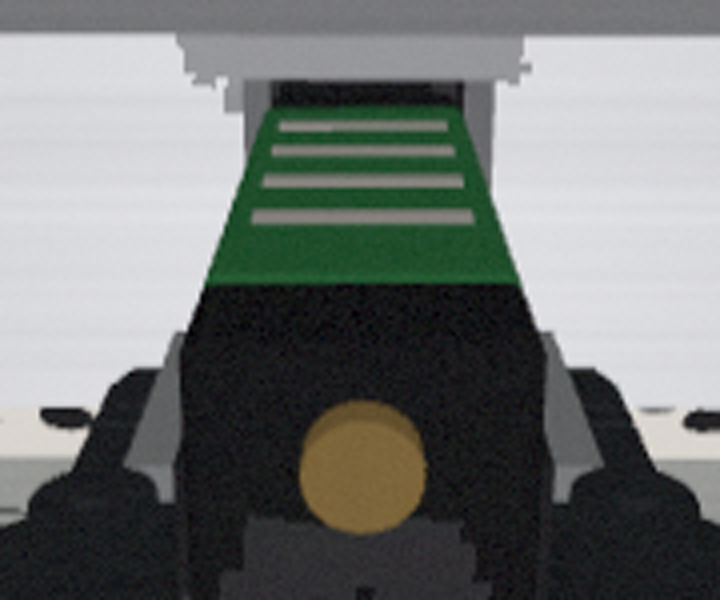

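Module inside the mouth, with about 3–5 mm to spare all round and no contact force. Going on down.

```bash

python3 -m pendant '[[[0,0,0],[0,0.1,1],0],[[0,0,0],[0,0,1],0],[[0,0,0],[0,0,1],0],[[0,0,0],[0,0,1],0],[[0,0,0],[0,0,0],0]]'
python3 -m pendant '[[[0,0,0],[0,0,0.4],0],[[0,0,0],[0,0,0],0]]'
python3 plan.py 1 0 1.5 86.3
```

```text
t: 10.0
tcp_pos: [557.1, -98.7, 112.1]
ee_rot: [[-0.11, 0.991, 0.075], [0.812, 0.133, -0.569], [-0.574, -0.002, -0.819]]
force: [-0.1, 0.4, -2.6]
width: 35.7
grasp_force: 61.3
t: 10.2
tcp_pos: [557.9, -100.1, 109.7]
ee_rot: [[-0.11, 0.991, 0.077], [0.812, 0.134, -0.568], [-0.573, -0.0, -0.82]]
force: [-0.2, -0.0, -2.7]
width: 35.3
grasp_force: 61.3
t 10.2 turn(tool) [ 0.    -0.001  0.   ] shift(tool,cm) [-0.05  0.    0.78] in target frame [-0.05  0.    0.78]
tcp [ 557.9 -100.1  109.7] q [-0.72  0.82  0.74  2.19  0.33  0.31 -0.34] F [-0.2 -0.  -2.7] 35.33371398002846 61.31642460823059
```

```bash

python3 -m pendant '[[[0,0,0],[0,0,0.2],0],[[0,0,0],[0,0,0.2],0],[[0,0,0],[0,0,0],0]]' | grep -E "force|tcp"
python3 -m pendant '[[[0,0,0],[0,0,0.2],0],[[0,0,0],[0,0,0],0]]'| grep -E "force|tcp"
python3 -m pendant '[[[0,0,0],[0,0,0.1],0],[[0,0,0],[0,0,0],0]]'| grep -E "force|tcp"
python3 -m pendant '[[[0,0,0],[0,0,0.1],0],[[0,0,0],[0,0,0],0]]'| grep -E "force|tcp"
python3 plan.py 1 0 1.5 86.3
```

```text
tcp_pos: [558.3, -102.2, 106.6]
force: [0.3, 0.6, -3.9]
grasp_force: 61.3
tcp_pos: [558.5, -103.4, 104.9]
force: [-0.0, 0.1, -2.7]
grasp_force: 61.3
tcp_pos: [558.5, -103.9, 104.1]
force: [0.1, -0.0, -2.7]
grasp_force: 61.3
tcp_pos: [558.6, -104.5, 103.3]
force: [-0.6, -0.9, -1.7]
grasp_force: 61.3
t 11.1 turn(tool) [ 0.    -0.001  0.001] shift(tool,cm) [-0.05 -0.    0.  ] in target frame [-0.05 -0.    0.  ]
tcp [ 558.6 -104.5  103.3] q [-0.71  0.83  0.73  2.19  0.33  0.29 -0.34] F [-0.6 -0.9 -1.7] 35.09105233518751 61.31672143936157
```

```bash

python3 -m pendant '[[[0,0,0],[0,0,0.1],0],[[0,0,0],[0,0,0],0]]'| grep -E "force|tcp"
python3 -m pendant '[[[0,0,0],[0,0,0.1],0],[[0,0,0],[0,0,0],0]]'| grep -E "force|tcp"
python3 -m pendant '[[[0,0,0],[0,0,0.1],0],[[0,0,0],[0,0,0],0]]'| grep -E "force|tcp"
```

```text
tcp_pos: [558.7, -104.8, 102.7]
force: [-1.3, 4.4, 3.0]
grasp_force: 62.1
tcp_pos: [558.8, -104.7, 102.6]
force: [-6.4, 14.8, 19.8]
grasp_force: 64.4
tcp_pos: [559.0, -104.7, 102.4]
force: [-7.4, 22.4, 34.1]
grasp_force: 66.3
```

```bash

python3 -m pendant '[[[0,0,0],[0,0,-0.2],0],[[0,0,0],[0,0,0],0],[[0,0,0],[0,0,0],0.6],[[0,0,0],[0,0,0],0.6],[[0,0,0],[0,0,0],1]]'
python3 -m pendant '[[[0,0,0],[0,0,0],1],[[0,0,0],[0,0,0],1],[[0,0,0],[0,0,0],1]]'
python3 -m pendant '[[[0,0,0],[0,0,-1],1],[[0,0,0],[0,0,-2],1],[[0,0,0],[0,0,-3],1],[[0,0,0],[0,0,-4],1],[[0,0,0],[0,0,-4],1]]'
python3 - <<'E'
from plan import *
p=bot.snapshot("wrist");q=bot.snapshot("top")
a=cv2.resize(p["frame"],(512,384));b=cv2.resize(q["frame"][130:270,240:400],(288,252))
im=np.zeros((384,800,3),np.uint8);im[:,:512]=a;im[:252,512:]=b;cv2.imwrite("pics/ch1.png",im[:,:,::-1])
f=p["frame"].astype(int);r,G,B=f[:,:,0],f[:,:,1],f[:,:,2]
V=np.array(p["view"]);cc=-V[:3,:3].T@V[:3,3]
M=np.c_[px,ey,pz]
for z in (120,):
  for c,k,m in blobs((r>90)&(r-B>50)&(G-B>25),60,3000):
    w=onz(p,c,0)[0];d=M.T@(w-cc);o=M.T@(cc-P[1]);print(c,k,np.round(o+(z-o[2])/d[2]*d,1))
s=bot.get_state();print(s['t'],s['tcp_pos'],np.round(s['q'],2))
E
```

```text
t: 12.2
tcp_pos: [558.6, -105.4, 102.4]
ee_rot: [[-0.11, 0.991, 0.077], [0.812, 0.134, -0.568], [-0.573, -0.0, -0.819]]
force: [0.1, 0.3, -0.3]
width: 64.5
grasp_force: 0.0
t: 12.5
tcp_pos: [558.7, -105.1, 102.5]
ee_rot: [[-0.11, 0.991, 0.077], [0.812, 0.134, -0.568], [-0.573, 0.0, -0.82]]
force: [-0.6, 0.4, -0.1]
width: 85.4
grasp_force: 0.0
t: 13.0
tcp_pos: [547.2, -24.7, 218.7]
ee_rot: [[-0.11, 0.991, 0.076], [0.812, 0.134, -0.568], [-0.573, -0.001, -0.82]]
force: [0.8, 0.0, 0.5]
width: 85.7
grasp_force: 0.0
[251.34078212 172.22905028] 179 [-20.7   1.4 120. ]
[251.19767442 200.11627907] 172 [  3.9   1.3 120. ]
[125.51162791 255.64341085] 129 [  57.1 -113.5  120. ]
[105.15954416 273.61253561] 351 [  75.7 -134.7  120. ]
[166.5186722  305.23568465] 1205 [110.3 -80.4 120. ]
[ 71.93478261 370.20652174] 92 [ 188.9 -184.6  120. ]
13.1 [549.50252125 -22.20288397 220.44704337] [-0.91  0.62  0.79  2.12  0.31  0.63 -0.34]
```

View pics/ch1.png

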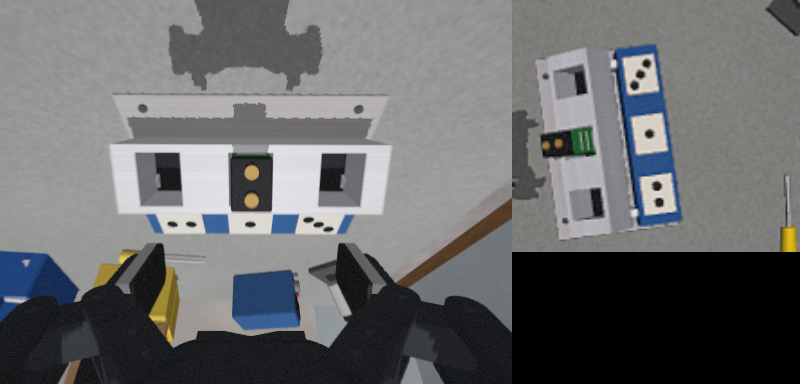

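The module is home in the one-dot pocket (cap at (251,185), between the two- and three-dot pockets, both empty). It measures upright to about 8 mm at the top. Returning for the second one.

```bash

python3 -m pendant '[[[0,0.122,0],[0,0,0],1],[[0,0.122,0],[0,0,0],1],[[0,0.122,0],[0,0,0],1],[[0,0.122,0],[0,0,0],1],[[0,0.122,0],[0,0,0],1]]' >/dev/null
python3 -m pendant '[[[0,0,0],[3.95,-1.3,0],1],[[0,0,0],[3.95,-1.3,0],1],[[0,0,0],[3.95,-1.3,0],1],[[0,0,0],[3.95,-1.3,0],1]]' >/dev/null
python3 -m pendant '[[[0,0,0],[3.95,-1.3,0],1],[[0,0,0],[3.95,-1.3,0],1],[[0,0,0],[3.95,-1.3,0],1],[[0,0,-0.145],[0,0,0],1],[[0,0,-0.145],[0,0,0],1]]' >/dev/null
python3 -m pendant '[[[0,0,-0.145],[0,0,0],1],[[0,0,-0.145],[0,0,0],1],[[0,0,-0.145],[0,0,0],1],[[0,0,-0.145],[0,0,0],1],[[0,0,-0.145],[0,0,0],1]]' >/dev/null
python3 -m pendant '[[[0,0,-0.145],[0,0,0],1],[[0,0,-0.145],[0,0,0],1],[[0,0,-0.145],[0,0,0],1],[[0,0,-0.145],[0,0,0],1],[[0,0,-0.145],[0,0,0],1]]' >/dev/null
python3 -m pendant '[[[0,0,0],[0,0,0],1],[[0,0,0],[0,0,0],1]]'
cat > b.py <<'E'
from h import *
for i in range(2):
    p=bot.snapshot("wrist");s=bot.get_state()
    f=p["frame"].astype(int);r,G,B=f[:,:,0],f[:,:,1],f[:,:,2];R=np.array(s['ee_rot'])
    for c,n,m in blobs((r>110)&(r-B>60)&(G-B>30),60,3000):
        w=onz(p,c,126)[0];print("brass",c.round(1),n,w.round(1),"tool",(R.T@(w-s['tcp_pos'])).round(1))
print(s['t'],np.round(s['tcp_pos'],1),np.round(s['q'],2),np.degrees(np.arctan2(R[1,1],R[0,1])),R[:,2].round(3))
E
python3 b.py
```

```text
t: 15.7
tcp_pos: [420.4, 235.7, 217.2]
ee_rot: [[-0.956, -0.295, -0.0], [-0.295, 0.956, -0.0], [0.0, -0.0, -1.0]]
force: [0.4, 0.3, 1.3]
width: 85.2
grasp_force: 0.0
brass [118.1  75.9] 218 [359.5 119.4 126. ] tool [ 92.6 -93.3  91.2]
brass [100.6 102. ] 203 [380.8 110.2 126. ] tool [  74.9 -108.3   91.2]
brass [251.7 183.7] 173 [407.  233.6 126. ] tool [13.4  1.8 91.2]
brass [252.1 211.9] 170 [429.6 241.  126. ] tool [-10.3   2.2  91.2]
brass [118.   75.9] 218 [359.6 119.4 126. ] tool [ 92.7 -93.3  91.3]
brass [100.6 101.9] 201 [380.9 110.3 126. ] tool [  75.  -108.3   91.3]
brass [251.6 183.6] 169 [407.  233.6 126. ] tool [13.5  1.7 91.2]
brass [251.8 211.9] 168 [429.7 240.9 126. ] tool [-10.3   1.9  91.2]
15.8 [420.4 236.  217.2] [-0.47  0.35 -0.21  2.16  0.12  0.64  1.11] 107.23393104268862 [-0. -0. -1.]
```

```bash

python3 -m pendant '[[[0,0,-0.014],[0.15,0.1,2],1],[[0,0,0],[0,0,3.5],1],[[0,0,0],[0,0,3.5],1],[[0,0,0],[0,0,3.7],1],[[0,0,0],[0,0,0],1]]'
python3 b.py
```

```text
t: 16.3
tcp_pos: [417.0, 235.9, 86.9]
ee_rot: [[-0.95, -0.312, -0.005], [-0.312, 0.95, -0.004], [0.006, -0.002, -1.0]]
force: [-0.2, 0.0, 0.6]
width: 85.2
grasp_force: 0.0
brass [250.4 277.3] 854 [405.6 233.1 126. ] tool [ 12.5   0.7 -37. ]
brass [249.9 325.4] 499 [425.4 239.4 126. ] tool [ -8.2   0.5 -37.1]
brass [250.1 273. ] 828 [405.7 233.1 126. ] tool [ 13.2   0.5 -35.7]
brass [249.6 323. ] 633 [426.7 239.8 126. ] tool [ -8.8   0.4 -35.7]
16.4 [418.4 236.7  90.3] [-0.54  0.57 -0.13  2.27  0.23  0.32  1.02] 108.19804933046589 [-0.001 -0.001 -1.   ]
```

```bash

python3 -m pendant '[[[0,0,0],[0,0,0],1],[[0,0,0],[0,0,0],1]]' | head -2; python3 b.py
python3 -m pendant '[[[0,0,0],[0,0,0],0],[[0,0,0],[0,0,0],0],[[0,0,0],[0,0,0],0],[[0,0,0],[0,0,0],0],[[0,0,0],[0,0,0],0]]'
python3 -m pendant '[[[0,0,0],[0,0,0],0],[[0,0,0],[0,0,0],0]]'; python3 b.py
```

```text
t: 16.6
tcp_pos: [419.5, 237.1, 91.9]
brass [249.7 264.1] 778 [405.6 233.1 126. ] tool [ 14.4   0.6 -34.2]
brass [249.2 315.5] 715 [427.6 240.  126. ] tool [ -8.7   0.3 -34.1]
brass [249.8 264.5] 783 [405.6 233.  126. ] tool [ 14.2   0.6 -34.4]
brass [249.3 315.7] 715 [427.5 240.  126. ] tool [ -8.7   0.4 -34.3]
16.7 [419.4 237.   91.7] [-0.54  0.57 -0.13  2.27  0.23  0.31  1.02] 108.1997313400826 [ 0.002  0.001 -1.   ]
t: 17.2
tcp_pos: [418.8, 236.7, 90.5]
ee_rot: [[-0.95, -0.313, 0.0], [-0.313, 0.95, -0.0], [-0.0, -0.0, -1.0]]
force: [-0.5, -0.8, 5.9]
width: 35.3
grasp_force: 59.3
t: 17.4
tcp_pos: [418.8, 236.7, 90.5]
ee_rot: [[-0.95, -0.313, 0.0], [-0.313, 0.95, -0.0], [-0.0, -0.0, -1.0]]
force: [-0.3, -0.7, 5.6]
width: 34.9
grasp_force: 59.3
brass [250.8 267.8] 798 [405.5 233.3 126. ] tool [ 13.7   0.9 -35.5]
brass [250.2 319.6] 726 [427.4 240.2 126. ] tool [ -9.3   0.7 -35.5]
brass [250.8 267.8] 800 [405.5 233.3 126. ] tool [ 13.7   0.9 -35.5]
brass [250.2 319.6] 728 [427.4 240.2 126. ] tool [ -9.3   0.7 -35.5]
17.5 [418.8 236.7  90.5] [-0.54  0.57 -0.13  2.27  0.23  0.31  1.02] 108.22797638167938 [ 0. -0. -1.]
```

```bash

python3 -m pendant '[[[0,0,0],[0,0,-1],0],[[0,0,0],[0,0,-2],0],[[0,0,0],[0,0,-4],0],[[0,0,0],[0,0,-4],0],[[0,0,0],[0,0,-4],0]]' | head -2
python3 -m pendant '[[[0,0,0],[0.86,-4.4,0],0],[[0,0,0],[0.86,-4.4,0],0],[[0,0,0],[0.86,-4.4,0],0],[[0,0,0],[0.86,-4.4,0],0],[[0,0,0],[0.86,-4.4,0],0]]' |head -2
python3 -m pendant '[[[0,0,0],[0.86,-4.4,0],0],[[0,0,0.146],[0,0,0],0],[[0,0,0.146],[0,0,0],0],[[0,0,0.146],[0,0,0],0],[[0,0,0.146],[0,0,0],0]]' |head -2
python3 -m pendant '[[[0,0,0.146],[0,0,0],0],[[0,0,0.146],[0,0,0],0],[[0,0,0.146],[0,0,0],0],[[0,0,0.146],[0,0,0],0]]' >/dev/null
python3 -m pendant '[[[0,0,0.146],[0,0,0],0],[[0,0,0.146],[0,0,0],0],[[0,0,0.146],[0,0,0],0],[[0,0,0.146],[0,0,0],0],[[0,0,0],[0,0,0],0]]'
python3 plan.py 2 150 1.5 86.3
```

```text
t: 18.0
tcp_pos: [418.1, 236.3, 242.1]
t: 18.5
tcp_pos: [446.2, 12.5, 240.8]
t: 19.0
tcp_pos: [451.8, -30.4, 240.6]
t: 19.9
tcp_pos: [451.9, -29.9, 240.5]
ee_rot: [[-0.135, 0.991, -0.001], [0.991, 0.135, 0.0], [0.0, -0.0, -1.0]]
force: [0.9, 0.7, -2.1]
width: 35.2
grasp_force: 60.7
t 19.9 turn(tool) [-0.    -0.611  0.001] shift(tool,cm) [-0.26  0.07  1.4 ] in target frame [0.6  0.07 1.3 ]
tcp [451.9 -29.9 240.5] q [-0.27  0.28  0.27  2.21 -0.12  0.66  0.22] F [ 0.9  0.7 -2.1] 35.22339887996948 60.6787633895874
```

```bash

python3 -m pendant '[[[0,-0.122,0],[0,0,0],0],[[0,-0.122,0],[0,0,0],0],[[0,-0.122,0],[0,0,0],0],[[0,-0.122,0],[0,0,0],0],[[0,-0.123,0],[0,0,0],0]]' >/dev/null
python3 -m pendant '[[[0,0,0],[0,0,0],0],[[0,0,0],[0,0,0],0]]' >/dev/null
for i in 1 2 3 4; do python3 plan.py 2 100 1.5 86.3; python3 -m pendant '[[[0,0,0],[0,0,0],0],[[0,0,0],[0,0,0],0]]' >/dev/null; done
python3 b.py
```

```text
t 20.6 turn(tool) [ 0.001 -0.001  0.007] shift(tool,cm) [0.52 0.03 6.28] in target frame [0.53 0.03 6.28]
tcp [452.2 -29.4 239.9] q [-0.92  0.44  0.64  2.29  0.56  0.69 -0.65] F [-0.4 -1.2 -3.1] 35.63862846632076 60.887696743011475
t 20.8 turn(tool) [ 0.001 -0.002 -0.   ] shift(tool,cm) [0.73 0.06 6.22] in target frame [0.75 0.06 6.22]
tcp [452.2 -31.6 240.7] q [-0.91  0.44  0.64  2.29  0.56  0.69 -0.65] F [-0.   0.4 -1.7] 35.04102674941404 60.87870955467224
t 21.0 turn(tool) [ 0.001 -0.001  0.   ] shift(tool,cm) [0.69 0.04 6.24] in target frame [0.69 0.05 6.24]
tcp [452.3 -31.  240.5] q [-0.92  0.44  0.64  2.29  0.56  0.69 -0.65] F [-0.5 -0.4 -2.5] 35.53924213721005 60.87944269180298
t 21.2 turn(tool) [ 0.001 -0.     0.002] shift(tool,cm) [0.62 0.02 6.26] in target frame [0.63 0.03 6.26]
tcp [452.3 -30.4 240.3] q [-0.92  0.44  0.64  2.29  0.56  0.69 -0.65] F [-0.3 -0.8 -2. ] 35.381578606227414 60.88049054145813
brass [355.5 159.7] 150 [549.7 -59.9 126. ] tool [ 30.4  92.4 118.2]
brass [353.2 185.9] 139 [562.1 -93.7 126. ] tool [  1.6 100.1 138.3]
brass [177.5 248.6] 206 [ 387.4 -245.4  126. ] tool [-101.8  -93.8  210.8]
brass [158.8 267.4] 748 [ 357.2 -307.5  126. ] tool [-148.9 -132.2  243.8]
brass [250.6 269.3] 658 [ 490.5 -296.   126. ] tool [-154.5    1.4  247.7]
brass [250.2 321.9] 599 [ 527.4 -570.6  126. ] tool [-3.814e+02  4.000e-01  4.066e+02]
brass [355.5 159.8] 149 [549.7 -60.  126. ] tool [ 30.4  92.4 118.2]
brass [353.2 185.9] 139 [562.1 -93.7 126. ] tool [  1.7 100.1 138.3]
brass [177.5 248.6] 207 [ 387.4 -245.3  126. ] tool [-101.8  -93.8  210.8]
brass [158.8 267.4] 746 [ 357.2 -307.5  126. ] tool [-148.8 -132.2  243.7]
brass [250.6 269.4] 654 [ 490.5 -296.2  126. ] tool [-154.6    1.4  247.8]
brass [250.1 321.9] 598 [ 527.4 -570.7  126. ] tool [-3.814e+02  4.000e-01  4.067e+02]
21.5 [452.4 -30.1 240.2] [-0.92  0.44  0.64  2.29  0.56  0.69 -0.65] 7.863026312238016 [ 0.078 -0.568 -0.819]
```

```bash

python3 -m pendant '[[[0,0,0],[0.65,0.05,2.8],0],[[0,0,0],[0,0,2.8],0],[[0,0,0],[0,0,2.4],0],[[0,0,0],[0,0,0],0],[[0,0,0],[0,0,0],0]]' | head -2
for i in 1 2 3; do python3 plan.py 2 70 1.5 86.3; python3 -m pendant '[[[0,0,0],[0,0,0],0],[[0,0,0],[0,0,0],0]]' >/dev/null; done
cat > m.py <<'E'
from plan import *
p=bot.snapshot("wrist");g=cv2.cvtColor(p["frame"],cv2.COLOR_RGB2GRAY).astype(int)
q=proj(p,[P[2]+62*pz+i*29*px+j*23*ey for i,j in((-1,-1),(-1,1))]);print("model mouth",q.round(1).tolist())
r0=int(q[0][1])
for r in range(r0+2,r0+10,2): print("row",r,g[r,205:300:1].tolist())
for u in (238,250,262): print("col",u,r0-10,g[r0-10:r0+40,u].tolist())
E
python3 m.py
```

```text
t: 22.0
tcp_pos: [458.3, -70.5, 171.1]
t 22.0 turn(tool) [0.    0.001 0.002] shift(tool,cm) [-0.02 -0.02  1.26] in target frame [-0.02 -0.02  1.26]
tcp [458.3 -70.5 171.1] q [-0.82  0.6   0.66  2.36  0.65  0.43 -0.71] F [ 0.3  0.6 -2.5] 35.08535463547387 60.94465613365173
t 22.2 turn(tool) [ 0.003 -0.001  0.002] shift(tool,cm) [-0.06 -0.1   1.35] in target frame [-0.06 -0.09  1.35]
tcp [458.9 -69.6 171.6] q [-0.82  0.6   0.66  2.36  0.65  0.43 -0.71] F [ 0.  -0.5 -1.1] 35.5214819662555 60.94488501548767
t 22.4 turn(tool) [ 0.003 -0.     0.002] shift(tool,cm) [-0.05 -0.06  1.31] in target frame [-0.05 -0.06  1.31]
tcp [458.6 -69.9 171.3] q [-0.82  0.6   0.66  2.36  0.65  0.43 -0.71] F [-0.3 -0.1 -2.1] 35.415240438870086 60.945353507995605
model mouth [[220.7, 162.5], [276.0, 162.5]]
row 164 [222, 222, 223, 222, 223, 222, 222, 223, 223, 223, 223, 224, 223, 223, 222, 224, 221, 109, 107, 110, 107, 111, 82, 53, 54, 54, 52, 49, 49, 52, 53, 51, 51, 48, 55, 52, 51, 52, 51, 51, 47, 50, 52, 54, 49, 52, 54, 50, 53, 54, 52, 49, 55, 52, 52, 58, 55, 50, 51, 53, 52, 50, 52, 51, 54, 35, 83, 108, 109
[... 1445 characters left out ...]
21]
col 238 152 [138, 151, 152, 150, 151, 149, 153, 152, 153, 133, 85, 51, 48, 51, 54, 51, 54, 50, 52, 48, 50, 43, 32, 16, 22, 46, 60, 62, 83, 112, 119, 95, 61, 62, 72, 105, 135, 119, 61, 64, 58, 65, 100, 127, 130, 110, 61, 63, 64, 60]
col 250 152 [136, 152, 152, 151, 153, 151, 151, 153, 153, 133, 85, 53, 52, 53, 54, 52, 52, 55, 54, 54, 49, 44, 25, 20, 19, 33, 54, 59, 73, 105, 132, 111, 59, 61, 71, 104, 134, 121, 78, 64, 62, 60, 92, 116, 136, 123, 60, 62, 59, 57]
col 262 152 [138, 153, 151, 153, 151, 151, 155, 154, 154, 144, 106, 51, 50, 51, 55, 52, 47, 53, 52, 49, 52, 50, 32, 20, 13, 34, 56, 60, 68, 105, 126, 106, 61, 61, 61, 100, 136, 121, 77, 61, 59, 63, 92, 119, 138, 122, 61, 61, 63, 64]
```

```bash

python3 -m pendant '[[[0,0,0],[0.05,-0.1,0.5],0],[[0,0,0],[0,0,1],0],[[0,0,0],[0,0,1],0],[[0,0,0],[0,0,0.5],0],[[0,0,0],[0,0,0],0]]' | grep -E "tcp|force"
python3 plan.py 2 0 1.5 86.3
python3 - <<'E'
from plan import *
p=bot.snapshot("wrist");g=cv2.cvtColor(p["frame"],cv2.COLOR_RGB2GRAY).astype(int)
for r in (176,182): print(r,g[r,210:300].tolist())
print(g[160:185,250].tolist())
E
```

```text
tcp_pos: [459.4, -87.6, 145.7]
force: [-0.5, 0.5, -2.0]
grasp_force: 61.0
t 23.15 turn(tool) [0.    0.001 0.002] shift(tool,cm) [-0.07  0.1   5.2 ] in target frame [-0.08  0.1   5.2 ]
tcp [459.4 -87.6 145.7] q [-0.79  0.67  0.69  2.39  0.69  0.32 -0.73] F [-0.5  0.5 -2. ] 35.248517119974444 61.0287880897522
176 [220, 220, 220, 220, 220, 217, 149, 151, 150, 147, 116, 112, 109, 110, 108, 110, 110, 47, 24, 23, 18, 14, 18, 16, 22, 28, 16, 19, 17, 21, 26, 26, 23, 18, 19, 11, 24, 20, 14, 19, 26, 22, 10, 21, 25, 21, 22, 23, 20, 18, 10, 22, 23, 26, 24, 21, 29, 22, 12, 21, 19, 17, 20, 29, 33, 90, 108, 110, 106, 108, 107, 111, 130, 220, 221, 221, 221, 221, 221, 220, 219, 220, 220, 220, 220, 221, 220, 221, 220, 219]
182 [220, 220, 220, 220, 221, 222, 221, 222, 219, 218, 139, 108, 107, 111, 104, 65, 61, 58, 57, 77, 122, 121, 120, 120, 121, 119, 121, 120, 120, 118, 120, 121, 128, 130, 131, 128, 133, 129, 128, 130, 130, 130, 131, 129, 129, 131, 126, 128, 126, 126, 128, 127, 127, 127, 127, 127, 127, 127, 126, 127, 126, 124, 73, 59, 61, 60, 81, 110, 106, 108, 109, 114, 177, 222, 221, 222, 222, 220, 221, 220, 221, 221, 220, 221, 219, 221, 221, 221, 219, 220]
[153, 151, 153, 151, 151, 151, 152, 149, 151, 130, 73, 24, 28, 27, 19, 16, 26, 39, 54, 62, 68, 106, 130, 109, 63]
```

```bash

python3 -m pendant '[[[0,0,0],[0,0.05,1],0],[[0,0,0],[0,0,1],0],[[0,0,0],[0,0,1],0],[[0,0,0],[0,0,1],0],[[0,0,0],[0,0,0],0]]'| grep -E "tcp|force"
python3 -m pendant '[[[0,0,0],[0,0,0.5],0],[[0,0,0],[0,0,0],0]]'| grep -E "tcp|force"
python3 -m pendant '[[[0,0,0],[0,0,0.3],0],[[0,0,0],[0,0,0],0]]'| grep -E "tcp|force"
python3 plan.py 2 0 1.5 86.3
```

```text
tcp_pos: [463.3, -110.0, 113.0]
force: [-1.6, -0.8, -1.8]
grasp_force: 61.1
tcp_pos: [463.8, -112.5, 109.3]
force: [0.3, -0.4, -2.2]
grasp_force: 61.1
tcp_pos: [464.0, -114.3, 106.8]
force: [-1.1, -0.3, -2.1]
grasp_force: 61.1
t 24.1 turn(tool) [0.002 0.    0.002] shift(tool,cm) [-0.09 -0.    0.46] in target frame [-0.09 -0.    0.46]
tcp [ 464.  -114.3  106.8] q [-0.75  0.79  0.75  2.41  0.76  0.15 -0.78] F [-1.1 -0.3 -2.1] 35.490039238314104 61.0783052444458
```

```bash

python3 -m pendant '[[[0,0,0],[0,0,0.2],0],[[0,0,0],[0,0,0],0]]'| grep -E "tcp|force"
python3 -m pendant '[[[0,0,0],[0,0,0.1],0],[[0,0,0],[0,0,0],0]]'| grep -E "tcp|force"
python3 -m pendant '[[[0,0,0],[0,0,0.1],0],[[0,0,0],[0,0,0],0]]'| grep -E "tcp|force"
python3 plan.py 2 0 1.5 86.3
```

```text
tcp_pos: [464.2, -115.5, 105.1]
force: [0.2, -0.4, -2.3]
grasp_force: 61.1
tcp_pos: [464.2, -116.0, 104.3]
force: [0.9, -0.4, -2.5]
grasp_force: 61.1
tcp_pos: [464.2, -116.6, 103.5]
force: [-0.4, 0.2, -2.2]
grasp_force: 61.1
t 24.7 turn(tool) [0.001 0.    0.002] shift(tool,cm) [-0.09  0.01  0.05] in target frame [-0.09  0.01  0.05]
tcp [ 464.2 -116.6  103.5] q [-0.74  0.8   0.75  2.41  0.77  0.14 -0.79] F [-0.4  0.2 -2.2] 35.329607070287494 61.0786771774292
```

```bash

python3 -m pendant '[[[0,0,0],[0,0,0.1],0],[[0,0,0],[0,0,0],0]]'| grep -E "tcp|force"
python3 -m pendant '[[[0,0,0],[0,0,0.1],0],[[0,0,0],[0,0,0],0]]'| grep -E "tcp|force"
python3 plan.py 2 0 1.5 86.3
```

```text
tcp_pos: [464.3, -117.0, 102.9]
force: [-0.5, 4.0, 4.6]
grasp_force: 61.9
tcp_pos: [464.3, -117.0, 102.8]
force: [-5.2, 17.9, 27.7]
grasp_force: 65.2
t 25.1 turn(tool) [0.003 0.    0.002] shift(tool,cm) [-0.09  0.   -0.03] in target frame [-0.09  0.   -0.03]
tcp [ 464.3 -117.   102.8] q [-0.74  0.81  0.75  2.41  0.78  0.14 -0.8 ] F [-5.2 17.9 27.7] 35.330388775523744 65.2097225189209
```

On the floor at the same height as the first. Releasing and backing out.

```bash

python3 -m pendant '[[[0,0,0],[0,0,-0.1],0],[[0,0,0],[0,0,0],0],[[0,0,0],[0,0,0],0.6],[[0,0,0],[0,0,0],0.6],[[0,0,0],[0,0,0],1]]' | grep -E "tcp|force|width"
python3 -m pendant '[[[0,0,0],[0,0,0],1],[[0,0,0],[0,0,0],1],[[0,0,0],[0,0,0],1]]'| grep -E "tcp|force|width"
python3 -m pendant '[[[0,0,0],[0,0,-1],1],[[0,0,0],[0,0,-2],1],[[0,0,0],[0,0,-3],1],[[0,0,0],[0,0,-4],1],[[0,0,0],[0,0,-4],1]]'| grep -E "tcp|force|width"
python3 -m pendant '[[[0,0,0],[0,0,0],1],[[0,0,0],[0,0,0],1],[[0,0,0],[0,0,0],1]]'| grep -E "tcp|force|width"
python3 - <<'E'
from plan import *
p=bot.snapshot("wrist")
f=p["frame"].astype(int);r,G,B=f[:,:,0],f[:,:,1],f[:,:,2]
V=np.array(p["view"]);cc=-V[:3,:3].T@V[:3,3];M=np.c_[px,ey,pz]
for k in (1,2):
  for c,n,m in blobs((r>90)&(r-B>50)&(G-B>25),60,3000):
    w=onz(p,c,0)[0];d=M.T@(w-cc);o=M.T@(cc-P[k]);x=o+(120-o[2])/d[2]*d
    if abs(x[:2]).max()<40: print(k,c.round(1),n,x.round(1))
t=bot.snapshot("top")
for q in (p,t):
    print([(np.round(a["extent"]).tolist(),round(a["conf"],2)) for a in bot.regions_of(q,"module_a")])
for k in("flux_bottle","solder_reel","screwdriver"): print(k,[(np.round(a["extent"]).tolist(),round(a["conf"],2)) for a in bot.regions_of(t,k)])
print(bot.get_state()['t'])
E
```

```text
tcp_pos: [464.3, -117.4, 102.7]
force: [-1.0, 0.1, -0.9]
width: 64.1
grasp_force: 0.0
tcp_pos: [464.3, -117.2, 102.7]
force: [0.6, 0.2, 0.6]
width: 85.2
grasp_force: 0.0
tcp_pos: [452.6, -37.1, 218.6]
force: [1.0, -0.1, -0.4]
width: 85.3
grasp_force: 0.0
tcp_pos: [452.9, -38.2, 216.9]
force: [-0.7, -0.5, 0.6]
width: 85.5
grasp_force: 0.0
1 [365.2 172.7] 181 [-21.1   1.  120. ]
1 [362.6 200.5] 167 [  3.2   1.6 120. ]
2 [251.7 171.4] 176 [-22.1   1.5 120. ]
2 [251.5 199.4] 164 [  2.4   1.4 120. ]
[([252.0, 182.0, 46.0, 57.0], 0.98), ([354.0, 181.0, 70.0, 63.0], 0.97)]
[([276.0, 245.0, 30.0, 17.0], 0.89), ([270.0, 208.0, 32.0, 15.0], 0.8), ([393.0, 263.0, 9.0, 48.0], 0.69)]
flux_bottle [([168.0, 146.0, 24.0, 23.0], 0.72)]
solder_reel [([204.0, 133.0, 29.0, 26.0], 0.89)]
screwdriver [([394.0, 258.0, 9.0, 57.0], 0.81)]
27.05
```

Both modules read the same at home, about 9 mm off at the top (28 mm allowed), and the bystanders are undisturbed.

```bash
python3 -c "
from cell import bot
print(bot.close_job())"
```

```text
the job is handed in; nothing more can be done
None
```

Both modules are in the jig, one-dot pocket first and then two-dot, each lowered to the floor and released at about 27 s, and the job is handed in (no verdict came back); I viewed 11 pictures, one over your limit of 10.

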